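# Refill the sauna cabin's push dispenser

### The job

Refill the push dispenser: lower the refill cartridge upright into the dispenser's raised round cradle without dropping it, and let go. Then swing the sprung wire press arm all the way down, so that the arm (not your fingers) drives the cartridge and cradle fully home, and ease the arm slowly back up to its open stop, never letting it snap back. Leave the other things on the shelf where they are.

Things in the scene. Friction and masses are not known exactly. Their poses are not given: they have to be found in the camera images.
- cartridge: The refill cartridge, a loose white plastic upright cylinder 48 mm in diameter up to 72 mm high, then a shoulder to a cap 30 mm in diameter; total height 90 mm; foot chamfered (43 mm diameter at the bottom); 0.15 to 0.29 kg. Origin: centre of its underside, z up. It is round, so its yaw does not matter.
- dispenser: The white plastic push dispenser, fixed to the shelf, about 190 by 110 mm. Origin on the shelf under the axis of the cradle; its x axis points from the cradle to the hinge of the press arm, z up. A round tower 84 mm in diameter, 56 mm high, holds the cradle; a hinge column 34 mm by 70 mm, 152 mm high, stands centred at x = +85 mm; a small spout juts to x = -66 mm, at most 44 mm high.
- cradle_seat (a point): Centre of the inner floor of the cradle, a grey plastic round cup that the cartridge stands in. Cup bore 51 mm in diameter, 29 mm deep, its top 8 mm flared to 60 mm at the rim. Raised, the inner floor is 49 mm above the shelf and the rim 78 mm; fully home both are 12 mm lower. The point moves with the cup.
- cradle (a joint): Travel of the cradle cup, m: 0 raised (start), 0.012 fully home (down). Stiff: it needs about 9 N downwards to move and stays where it is left; the weight of the cartridge does not move it.
- clamp (a joint): Angle of the press arm, rad: 1.7 open (start, just past upright, sprung against its stop), 0 closed (level, over the cradle). The spring always pushes it open: 4 N at the bar when closed, 1 N near open; let go when closed, it snaps open. Its roller meets the cap of a cartridge in the raised cradle at about 0.16 rad; from there the bar needs about 10 N. The cradle is home at about 0.01 rad.
- clamp_hinge (a point): Middle of the press arm's hinge axis, 85 mm from the cradle axis along the dispenser's x, 145 mm above the shelf. The axis is level, along the dispenser's y. Fixed on the dispenser.
- clamp_bar (a point): Middle of the press arm's cross bar, a level white bar 14 mm thick along the dispenser's y, 160 mm from the hinge axis, between two steel side rods (8 mm thick, 76 mm free between them). At angle a it is at dispenser x = 85 - 160 cos(a) mm, height 145 + 160 sin(a) mm: above the hinge when open, in front of the tower when closed. It can be pinched from above at any angle.
- clamp_roller (a point): Centre of the press arm's white roller, 24 mm in diameter, 40 mm wide, held between the side rods 85 mm from the hinge axis; when the arm is closed it lies over the cradle and presses on the cartridge cap.
- crock: Bystander: white ceramic crock with lid, 104 mm in diameter, 104 mm high with lid knob, wire handle folded on one side reaching 68 mm from the axis. Origin: centre of its underside.
- ladle: Bystander: steel ladle, about 390 mm long, lying along its x axis, bowl (94 mm diameter) at x = +120 mm, handle to x = -219 mm, up to 56 mm high. Origin on the shelf under its handle.
- brush_holder: Bystander: wooden holder 85 by 110 mm, 85 mm high, with an upright brush handle to 180 mm. Origin: centre of its underside.
- bucket_lid: Bystander: flat red plastic bucket lid, 216 mm in diameter, 24 mm high, lying on the shelf. Origin: centre of its underside.
There are look-alikes about, which are no part of the job. Of the things shaped like the cartridge, the white one is meant. Of the things that look like the dispenser, the larger one is meant.

How it is judged:
By the outcome, as a careful person would: the job done as asked, in the order asked, and still so for the second after the job is handed in, with the robot touching nothing.
It also fails if it takes over 72 s, if anything falls off the work surface, if the arm or the gripper's body presses on something with over 40 N, if the wrist force passes 120 N, or if a joint passes its speed limit or range.

### The arm

A 6-joint arm with a two-finger parallel gripper is mounted at the origin on the work surface. World frame = base frame: x ahead of the robot, y to its left, z up, the work surface at z = 0. Lengths are in m, angles in rad, forces in N, time in s.
With the tool pointing down it reaches from about 0.35 to 0.875 m from the base axis. Payload 4.2 kg.
Tool frame: the origin (TCP) lies at the very end of the fingers, on their centre line; the grasp point (between the pads) lies 19 mm behind it (bot.grip_depth is the distance from the TCP to the grasp point, in m); z points along the fingers, x is the direction in which the jaws open and shut, and the axes are right-handed (so a half turn about z gives the same grasp; the last joint's range is limited). The gripper opens to 87 mm and grips with 3 to 60 N. Pads are 19 mm wide; open, the fingers measure 117 mm over their backs; the gripper's body (75 mm by 190 mm) begins 51 mm behind the grasp point.
Start: joints at [-1.062, 0.385, 0.008, 0, -1.194, -0.259], TCP at [0.155, -0.606, 0.223] pointing down, gripper open.
Joint ranges: [-3.14, 3.14], [-1.21, 2.06], [-1.07, 1.41], [-3.16, 2.05], [-2.99, -0.16], [-3.1, 3.1]. Speed limits (rad/s): [2.79, 2.79, 3.14, 3.14, 3.14, 3.14].

### API

Orientations are given as a unit quaternion [w, x, y, z].
In Python, from bench import sensors, cams, job, nets, bot gives the robot as it stands. The module is installed in compiled form; this text tells all that it offers.
- The arm moves only by the shell command python3 -m creep 'ROWS' [FORCE]. ROWS is JSON, a list of rows, each an object with "offset": the shift along the tool's x, y, z in m, a list of three; "spin": the turn about the tool's z in rad; "fingers": the finger opening in m, from 0 to 0.087. In form: [{"offset": [dx, dy, dz], "spin": spin, "fingers": fingers}, ...]. A call has 1 to 10 rows; each row is the pose to reach, as a shift and turn from the pose measured when the call began, along the tool's axes at that moment; what a row does not reach only later rows make up. A row lasts 1/12 s, in which the tool goes at most 41.7 mm and 7.16 degrees, less where a joint would pass 70% of its speed; a pose out of reach is approached as far as the arm can. A call with a gripper value outside its range is refused whole. The fingers move at their own pace and stop on an object; FORCE is the grip in N (left out, the last holds). Time passes only in rows, so rows that repeat a pose let the fingers close. It gives the time, the measured TCP pose, the force and the opening at its end, in the units of the state.
- sensors.get_obs(): the state, without advancing time (a new reading comes with each control period).
- cams.capture(name): name is "side" or "top"; returns the picture (480x640x3 uint8, blue, green, red); there is no depth.
- cams.camera_info(name): a dict with "fx", "fy", "cx", "cy" (pixels), "rvec" (rotation vector, rad) and "tvec" (3), from world to camera coordinates, as OpenCV has them. Camera axes: x right, y down, z forward; pixel columns grow to the right and rows downward; lengths in m; the calibration is good to about 2 mm. A picture is of the moment at which its call begins. camera_info takes no time and is no camera call.
- job.close_job(): hands the job in, once; it reports no verdict.
Trained networks look in the newest picture that a camera, given by its name, has taken for a name from the list of things; names that differ only in an ending like _2 or _b are one class to them, and where a whole thing is asked for, a point or a joint stands for the part that bears it (a point fixed in the world has none). Each returns a list of dicts, best first, with "conf" (0 to 1); they miss things now and then, are a little off and sometimes report something else, mostly with a low value. They report only what shows in the picture. A call takes as long as a camera call. They do not tell look-alikes from the thing itself.
- nets.outline_of(camera, name): "pixels" (480x640 bool, what is visible of it) and "extent" ([left, top, width, height] in pixels, round what is visible of it).
The state is a dict: "time": time; "qpos": joint angles; "joint_vel": joint speeds; "joint_torque": joint torques, N m; "tcp_pos": TCP position; "eef_rot": TCP orientation; "contact_force": force on the tool from outside, world axes, zero at the start; "ft_torque": the same for the moment, N m; "finger_gap": finger opening in m.
Only numpy, scipy, OpenCV 4.12 (cv2) and the standard library are available. Lean on these libraries where they do the work, as an engineer would, in place of code of your own. Each camera call takes 0.05 s, during which the arm holds its last target. There are 200 camera calls.

## Working session

There is one attempt and no reset: what is moved stays moved. The work goes in short steps, Python scripts to look and compute and a shell command to move; the robot and the scene stay as the last step left them, time stands still between calls to the robot, and variables do not carry over. Pictures are saved under pics/ and viewed, about 8 in all and at most 12, crops included, and the job is handed in when it is done.

```bash
mkdir -p pics; python3 - <<'E'
from bench import sensors,cams,nets
import cv2,numpy as np
ims=[]
for c in ("top","side"):
    im=cams.capture(c); cv2.imwrite(f"pics/{c}0.png",im)
    i=cams.camera_info(c); print(c,i)
    for n in ("cartridge","dispenser","clamp_bar","cradle_seat"):
        for d in nets.outline_of(c,n)[:4]: print(c,n,round(d["conf"],2),d["extent"])
print(sensors.get_obs())
E
```

```text
top {'fx': 512.9014660820405, 'fy': 512.9014660820405, 'cx': 326.57469600866386, 'cy': 246.61275457351914, 'rvec': array([ 2.11190328, -2.17698176,  0.11515268]), 'tvec': array([0.09779188, 0.59728862, 1.29985129])}
top cartridge 0.78 [445.3, 292.7, 24.1, 15.3]
top cartridge 0.67 [413.6, 306.6, 23.7, 19.5]
top dispenser 0.97 [294.2, 328.8, 57.0, 42.8]
top dispenser 0.74 [270.0, 231.3, 86.4, 56.9]
top dispenser 0.74 [193.8, 258.7, 37.7, 155.5]
top dispenser 0.22 [313.7, 241.6, 27.7, 22.8]
top clamp_bar 0.64 [191.8, 261.9, 37.8, 151.4]
top clamp_bar 0.61 [273.4, 232.5, 27.0, 49.8]
top clamp_bar 0.61 [302.5, 339.7, 50.1, 28.5]
top cradle_seat 0.94 [314.8, 242.3, 27.4, 25.1]
top cradle_seat 0.64 [318.4, 339.7, 20.5, 21.2]
side {'fx': 484.69441687529104, 'fy': 484.69441687529104, 'cx': 320.7433978143377, 'cy': 239.76620955098778, 'rvec': array([ 1.15515463, -2.34855941,  0.98870032]), 'tvec': array([0.41543515, 0.37649657, 0.76761994])}
side cartridge 0.73 [459.1, 214.5, 29.3, 37.1]
side cartridge 0.73 [444.4, 241.4, 28.1, 38.2]
side dispenser 0.91 [263.8, 182.1, 99.6, 143.7]
side dispens
[... 334 characters left out ...]
, 'qpos': array([-1.06238558e+00,  3.84712283e-01,  7.82861931e-03, -3.72630586e-05,
       -1.19400753e+00, -2.58574839e-01]), 'joint_vel': array([ 8.02508015e-04, -1.18715406e-03,  3.94052206e-05,  9.26682837e-04,
        3.38816490e-04,  1.38638296e-03]), 'joint_torque': array([ 4.09024972e-05, -3.90072763e+01,  1.87447679e+01,  4.22080860e+00,
        1.49546476e-02, -4.29039017e-05]), 'tcp_pos': array([ 0.15452354, -0.60553606,  0.22250912]), 'eef_rot': array([-3.68793983e-05,  6.13501555e-01,  7.89693509e-01,  3.44994369e-05]), 'contact_force': array([-0.60219994,  0.35876435,  0.13610751]), 'ft_torque': array([-0.01145621, -0.00752649, -0.02746782]), 'finger_gap': 0.08708531208981393}
```

View pics/top0.png

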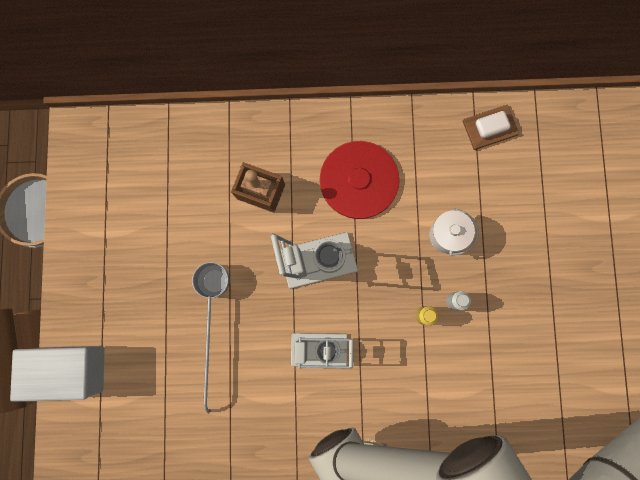

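View pics/side0.png

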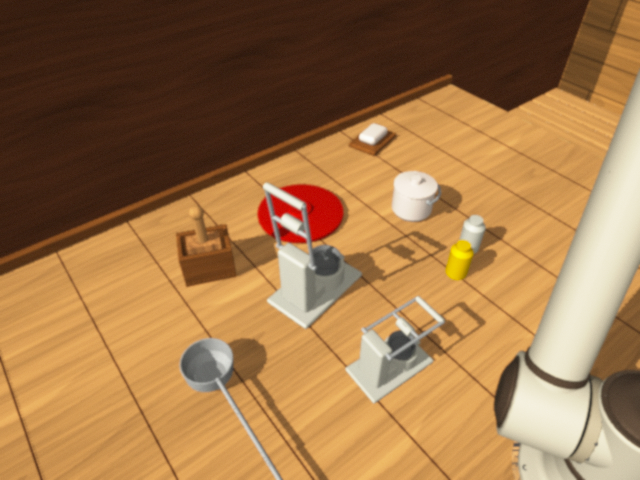

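Two look-alike pairs. For the cartridge, the candidates are white (top 460,301; side 473,234) and yellow (top 428,316; side 459,260); the white one is meant. For the dispenser, they are the larger with its arm open (top 315,260; side 313,255) and the smaller (top 322,351; side 392,345); the larger is meant. One enlarged crop to confirm both.

```bash
cat > h.py <<'E'
import numpy as np,cv2
from scipy.optimize import least_squares
from bench import cams
def proj(c,P):
    i=cams.camera_info(c);K=np.array([[i['fx'],0,i['cx']],[0,i['fy'],i['cy']],[0,0,1]])
    return cv2.projectPoints(np.asarray(P,float).reshape(-1,1,3),i['rvec'],i['tvec'],K,None)[0].reshape(-1,2)
def plane(c,uv,z):
    i=cams.camera_info(c);R=cv2.Rodrigues(i['rvec'])[0];C=-R.T@i['tvec']
    d=R.T@np.array([(uv[0]-i['cx'])/i['fx'],(uv[1]-i['cy'])/i['fy'],1])
    return C+d*(z-C[2])/d[2]
E
python3 - <<'E'
import cv2,numpy as np
from h import *
t=cv2.imread("pics/top0.png");s=cv2.imread("pics/side0.png")
r=lambda im,x,y,w,h,k:cv2.resize(im[y:y+h,x:x+w],None,fx=k,fy=k,interpolation=cv2.INTER_CUBIC)
out=np.zeros((600,800,3),np.uint8)
out[:300,:400]=r(t,260,220,100,75,4); out[:300,400:]=r(t,400,270,100,75,4)
out[300:,:400]=r(s,250,180,133,150,3)[:300,:400] if 0 else cv2.resize(s[180:330,250:400],(400,300))[:, :400]
out[300:,400:]=r(s,420,200,100,75,4)
cv2.imwrite("pics/crop1.png",out)
for c in ("top","side"): print(c,plane(c,(460,297) if c=="top" else (476,220),0.09))
for z in (0,.078): print(plane("top",(328,255),z))
E
```

```text
top [ 0.4577176  -0.24669037  0.09      ]
side [ 0.44768922 -0.25269812  0.09      ]
[0.58231571 0.07723752 0.        ]
[0.57348478 0.07587665 0.078     ]
```

View pics/crop1.png

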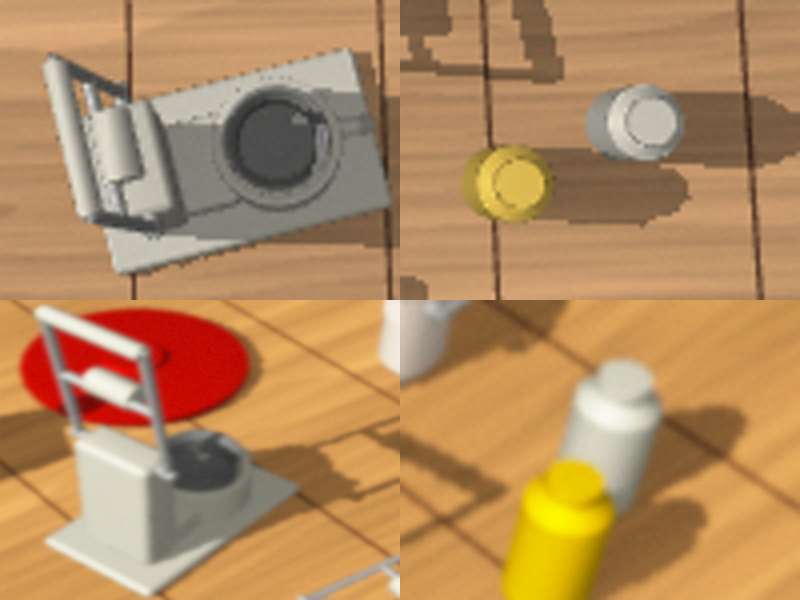

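The crop shows the white cartridge's cap at about top (463.8,300.5) and side (476.8,218), with the yellow one separate and nearer. The larger dispenser has its cup at top (329.5,256), its arm up, and its bar running from (273,235.5) to (281.8,274.3).

```bash
python3 - <<'E'
from h import *
from bench import sensors
from scipy.spatial.transform import Rotation as R
f=least_squares(lambda p:np.r_[proj("top",[p[0],p[1],.09])[0]-(463.8,300.5),proj("side",[p[0],p[1],.09])[0]-(476.8,218)],[.45,-.25])
print("cart",f.x,f.fun)
L=[("top",(0,0,.078),(329.5,256.2)),("side",(0,0,.078),(326.9,240.5)),("top",(.1056,0,.3037),(277.4,254.9)),("side",(.1056,0,.3037),(286,192))]
def g(p):
    c,s=np.cos(p[2]),np.sin(p[2]);r=[]
    for n,q,uv in L: r+=list(proj(n,[p[0]+c*q[0]-s*q[1],p[1]+s*q[0]+c*q[1],q[2]])[0]-uv)
    return r
d=least_squares(g,[.57,.076,1.6]);print("disp",d.x,np.degrees(d.x[2]),np.round(d.fun,1))
o=sensors.get_obs();M=R.from_quat(np.array(o['eef_rot'])[[1,2,3,0]]).as_matrix();print(M.round(3))
yc=plane("top",(428,314),.09);print("yellow",yc)
print("crock",plane("top",(455,230),.1))
for n,uv in (("lid",(359,180)),("brush",(255,185))): print(n,plane("top",uv,.03))
E
```

```text
cart [ 0.44952937 -0.25680596] [ 0.5316146  -0.28491594 -0.24738258  0.79858795]
disp [0.58256938 0.06545097 1.8269925 ] 104.67895964574184 [ 2.5 -4.9 -2.4 11.7  4.8 -2.2  0.4  0.9]
[[-0.247  0.969 -0.   ]
 [ 0.969  0.247  0.   ]
 [ 0.     0.    -1.   ]]
yellow [ 0.41846401 -0.16590971  0.09      ]
crock [ 0.62361201 -0.24226306  0.1       ]
lid [ 0.77780358 -0.01195169  0.03      ]
brush [0.77381799 0.26684772 0.03      ]
```

The side crop's vertical scale was 2, not 2.67, so I'm correcting those pixels. That puts the cup at (328,259.5) and the bar middle at (286,196.3).

```bash
python3 - <<'E'
from h import *
L=[("top",(0,0,.078),(329.5,256.2)),("side",(0,0,.078),(328,259.5)),("top",(.1056,0,.3037),(277.4,254.9)),("side",(.1056,0,.3037),(286,196.3))]
def g(p):
    c,s=np.cos(p[2]),np.sin(p[2]);r=[]
    for n,q,uv in L: r+=list(proj(n,[p[0]+c*q[0]-s*q[1],p[1]+s*q[0]+c*q[1],q[2]])[0]-uv)
    return r
d=least_squares(g,[.57,.076,1.6]);print("disp",d.x,np.degrees(d.x[2]),np.round(d.fun,1))
p=d.x
for n,q in {"b1":(-.07,.055,.008),"b2":(-.07,-.055,.008),"b3":(.12,-.055,.008),"bl":(.1056,.05,.3037),"br":(.1056,-.05,.3037)}.items():
    c,s=np.cos(p[2]),np.sin(p[2]); print(n,proj("top",[p[0]+c*q[0]-s*q[1],p[1]+s*q[0]+c*q[1],q[2]])[0].round(1))
E
```

```text
disp [0.56622685 0.07105825 1.72871091] 99.0478393256554 [ 0.5  1.6 -0.7 -1.6  1.2  0.8 -1.4  0.4]
b1 [360.3 275.9]
b2 [352.3 235.6]
b3 [282.6 248.9]
bl [282.7 279.2]
br [274.5 232.6]
```

Yaw from the base and bar edges is about 102°, slightly more than the fit. I'll keep the jaws along the dispenser's y (world angle 192°) for both the pick and the place. Moving above the white cartridge now.

```bash
python3 -m creep '[{"offset":[0.03,0.04,0],"spin":-0.1,"fingers":0.087},{"offset":[0.05,0.07,0],"spin":-0.2,"fingers":0.087},{"offset":[0.075,0.105,0],"spin":-0.32,"fingers":0.087},{"offset":[0.1,0.14,0],"spin":-0.44,"fingers":0.087},{"offset":[0.125,0.175,0],"spin":-0.56,"fingers":0.087},{"offset":[0.15,0.21,0],"spin":-0.68,"fingers":0.087},{"offset":[0.175,0.245,0],"spin":-0.8,"fingers":0.087},{"offset":[0.2,0.28,0],"spin":-0.92,"fingers":0.087},{"offset":[0.225,0.315,0],"spin":-1.04,"fingers":0.087},{"offset":[0.235,0.33,0],"spin":-1.16,"fingers":0.087}]' 15
cat > aim.py <<'E'
# aim.py x y z jawangle_deg -> offset/spin in current tool axes
import sys
from h import *
from bench import sensors
from scipy.spatial.transform import Rotation as R
o=sensors.get_obs();M=R.from_quat(np.array(o['eef_rot'])[[1,2,3,0]]).as_matrix()
x,y,z,a=map(float,sys.argv[1:5]); a=np.radians(a)
cur=np.arctan2(M[1,0],M[0,0]); ds=-(a-cur); ds=(ds+np.pi)%(2*np.pi)-np.pi
print("t",round(o['time'],2),"tcp",o['tcp_pos'].round(4),"jaw",round(np.degrees(cur),1),"tilt",M[:,2].round(3),"F",o['contact_force'].round(1),"gap",round(o['finger_gap'],4),"q",o['qpos'].round(2))
print("offset",(M.T@(np.array([x,y,z])-o['tcp_pos'])).round(4),"spin",round(ds,3))
E
python3 aim.py 0.4495 -0.2568 0.14 191.9
```

```text
time: 1.33
tcp_pos: [0.4178, -0.2939, 0.223]
eef_rot: [0.001, 0.077, 0.997, -0.0]
contact_force: [-0.2, -0.6, 1.1]
finger_gap: 0.0871
t 1.33 tcp [ 0.4178 -0.2939  0.223 ] jaw 171.2 tilt [ 0.001 -0.    -1.   ] F [-0.2 -0.6  1.1] gap 0.0871 q [-0.29  0.19 -0.27 -0.   -1.11  0.14]
offset [-0.0256  0.0415  0.083 ] spin -0.361
```

```bash
python3 -m creep '[{"offset":[-0.013,0.02,0.02],"spin":-0.12,"fingers":0.087},{"offset":[-0.0256,0.0415,0.05],"spin":-0.24,"fingers":0.087},{"offset":[-0.0256,0.0415,0.08],"spin":-0.36,"fingers":0.087},{"offset":[-0.0256,0.0415,0.083],"spin":-0.36,"fingers":0.087},{"offset":[-0.0256,0.0415,0.083],"spin":-0.36,"fingers":0.087},{"offset":[-0.0256,0.0415,0.083],"spin":-0.36,"fingers":0.087}]'
python3 aim.py 0.4495 -0.2568 0.04 191.9
python3 - <<'E'
import cv2,numpy as np
from bench import cams
t=cams.capture("top");s=cams.capture("side")
cv2.imwrite("pics/c2.png",np.hstack([cv2.resize(t[220:370,370:520],(400,400)),cv2.resize(s[150:300,400:550],(400,400))]))
E
```

```text
time: 1.83
tcp_pos: [0.4501, -0.2576, 0.1413]
eef_rot: [0.001, -0.102, 0.995, -0.001]
contact_force: [0.2, -0.4, 0.5]
finger_gap: 0.0869
t 1.83 tcp [ 0.4501 -0.2576  0.1413] jaw -168.3 tilt [ 0.003 -0.001 -1.   ] F [ 0.2 -0.4  0.5] gap 0.0869 q [-0.21  0.28 -0.37  0.   -0.92  0.41]
offset [0.0007 0.0011 0.1013] spin -0.003
```

View pics/c2.png

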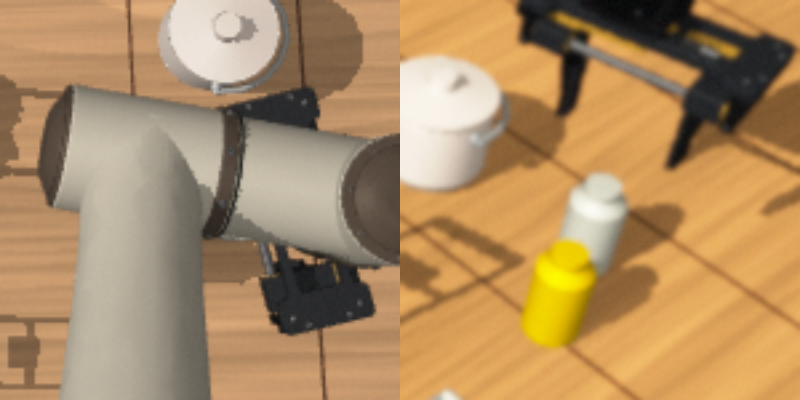

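The fingers straddle the white cartridge: tips at about side (460,193) and (503,212), cap at (476,220), and yellow clear to the side. Descending and gripping.

```bash
python3 -m creep '[{"offset":[0.0007,0.001,0.02],"spin":0,"fingers":0.087},{"offset":[0.0007,0.001,0.04],"spin":0,"fingers":0.087},{"offset":[0.0007,0.001,0.06],"spin":0,"fingers":0.087},{"offset":[0.0007,0.001,0.08],"spin":0,"fingers":0.087},{"offset":[0.0007,0.001,0.095],"spin":0,"fingers":0.087},{"offset":[0.0007,0.001,0.101],"spin":0,"fingers":0.087},{"offset":[0.0007,0.001,0.102],"spin":0,"fingers":0.087},{"offset":[0.0007,0.001,0.102],"spin":0,"fingers":0.087}]'
python3 -m creep '[{"offset":[0,0,0],"spin":0,"fingers":0.06},{"offset":[0,0,0],"spin":0,"fingers":0.05},{"offset":[0,0,0],"spin":0,"fingers":0.04},{"offset":[0,0,0],"spin":0,"fingers":0.04},{"offset":[0,0,0],"spin":0,"fingers":0.04},{"offset":[0,0,0],"spin":0,"fingers":0.04},{"offset":[0,0,0],"spin":0,"fingers":0.04},{"offset":[0,0,0],"spin":0,"fingers":0.04}]' 15
python3 aim.py 0.4495 -0.2568 0.04 191.9
```

```text
time: 2.6
tcp_pos: [0.4509, -0.2578, 0.0412]
eef_rot: [0.003, -0.102, 0.995, -0.001]
contact_force: [0.2, 0.4, -0.1]
finger_gap: 0.087
time: 3.27
tcp_pos: [0.4508, -0.2577, 0.0412]
eef_rot: [0.003, -0.102, 0.995, -0.001]
contact_force: [-0.4, 0.0, 1.5]
finger_gap: 0.0477
t 3.27 tcp [ 0.4508 -0.2577  0.0412] jaw -168.3 tilt [ 0.007 -0.002 -1.   ] F [-0.4  0.   1.5] gap 0.0477 q [-0.21  0.42 -0.48  0.   -0.67  0.41]
offset [0.0011 0.0012 0.0012] spin -0.004
```

```bash
python3 -m creep '[{"offset":[0,0,-0.015],"spin":0,"fingers":0.04},{"offset":[0,0,-0.04],"spin":0,"fingers":0.04},{"offset":[0,0,-0.07],"spin":0,"fingers":0.04},{"offset":[0,0,-0.1],"spin":0,"fingers":0.04},{"offset":[0,0,-0.13],"spin":0,"fingers":0.04},{"offset":[0,0,-0.155],"spin":0,"fingers":0.04},{"offset":[-0.01,0.015,-0.16],"spin":0,"fingers":0.04},{"offset":[-0.025,0.04,-0.16],"spin":0,"fingers":0.04},{"offset":[-0.04,0.065,-0.16],"spin":0,"fingers":0.04},{"offset":[-0.055,0.09,-0.16],"spin":0,"fingers":0.04}]' 20
python3 -m creep '[{"offset":[-0.02,0.03,0],"spin":0,"fingers":0.04},{"offset":[-0.035,0.055,0],"spin":0,"fingers":0.04},{"offset":[-0.05,0.08,0],"spin":0,"fingers":0.04},{"offset":[-0.065,0.105,0],"spin":0,"fingers":0.04},{"offset":[-0.08,0.13,0],"spin":0,"fingers":0.04},{"offset":[-0.09,0.15,0],"spin":0,"fingers":0.04},{"offset":[-0.1,0.165,0],"spin":0,"fingers":0.04},{"offset":[-0.1,0.17,0],"spin":0,"fingers":0.04},{"offset":[-0.1,0.17,0],"spin":0,"fingers":0.04}]'
python3 aim.py 0.566 0.071 0.2 191.9
python3 - <<'E'
from h import *
c=np.array
# refit incl. line features (top view px), base plate z~0.008
L=[("top",(0,0,.078),(329.5,256.2)),("side",(0,0,.078),(328,259.5)),("top",(.1056,0,.3037),(277.4,254.9)),("side",(.1056,0,.3037),(286,196.3))]
A=[("top",[(.1056,-.04,.3037),(.1056,.04,.3037)],(8.75,38.75)),("top",[(-.06,-.05,.008),(-.06,.05,.008)],(10,38.75)),("top",[(.1,.055,.008),(-.06,.055,.008)],(272,-65)),("side",[(.1056,.04,.3037),(.1056,-.04,.3037)],(40.5,19.5))]
def W(p,q):
    k,s=np.cos(p[2]),np.sin(p[2]);return [p[0]+k*q[0]-s*q[1],p[1]+s*q[0]+k*q[1],q[2]]
def g(p):
    r=[]
    for n,q,uv in L: r+=list(proj(n,W(p,q))[0]-uv)
    for n,qs,d in A:
        a,b=proj(n,[W(p,q) for q in qs]);v=b-a;e=np.arctan2(v[1],v[0])-np.arctan2(d[1],d[0]);e=(e+np.pi/2)%np.pi-np.pi/2;r.append(e*40)
    return r
d=least_squares(g,[.57,.076,1.75]);print(d.x,np.degrees(d.x[2]),np.round(d.fun,1))
E
```

```text
time: 4.1
tcp_pos: [0.4848, -0.157, 0.2007]
eef_rot: [0.003, -0.101, 0.995, -0.001]
contact_force: [0.5, -0.2, -3.0]
finger_gap: 0.0473
time: 4.85
tcp_pos: [0.548, 0.0307, 0.1997]
eef_rot: [0.002, -0.102, 0.995, -0.001]
contact_force: [0.5, 0.2, -2.9]
finger_gap: 0.0475
t 4.85 tcp [0.548  0.0307 0.1997] jaw -168.3 tilt [ 0.003 -0.002 -1.   ] F [ 0.5  0.2 -2.9] gap 0.0475 q [ 0.35  0.27 -0.22  0.   -1.08 -0.15]
offset [-0.0258  0.0358 -0.0003] spin -0.004
[0.56918878 0.07161313 1.77737036] 101.83582048221592 [ 0.2  0.4 -1.8 -2.3  1.4  1.8 -0.5  0.9 -0.1  0.4 -0.1  2.8]
```

```bash
python3 -m creep '[{"offset":[-0.01,0.015,0],"spin":0,"fingers":0.04},{"offset":[-0.02,0.028,0.015],"spin":0,"fingers":0.04},{"offset":[-0.028,0.036,0.03],"spin":0,"fingers":0.04},{"offset":[-0.028,0.036,0.045],"spin":0,"fingers":0.04},{"offset":[-0.028,0.036,0.055],"spin":0,"fingers":0.04},{"offset":[-0.028,0.036,0.06],"spin":0,"fingers":0.04},{"offset":[-0.028,0.036,0.06],"spin":0,"fingers":0.04},{"offset":[-0.028,0.036,0.06],"spin":0,"fingers":0.04}]'
python3 aim.py 0.568 0.0715 0.09 191.9
python3 - <<'E'
import cv2,numpy as np
from h import *
from bench import sensors
t=cams.capture("top");s=cams.capture("side")
cv2.imwrite("pics/top3.png",t);cv2.imwrite("pics/side3.png",s)
cv2.imwrite("pics/c3.png",np.hstack([cv2.resize(t[200:320,260:380],(300,600)) if 0 else cv2.resize(t[215:305,270:360],(400,400)),cv2.resize(s[195:295,270:370],(400,400),interpolation=cv2.INTER_CUBIC)]))
p=sensors.get_obs()['tcp_pos']
for z in (p[2],p[2]-.041): print(z,proj("side",[p[0],p[1],z]).round(1),proj("top",[p[0],p[1],z]).round(1))
a=np.linspace(0,2*np.pi,360)
def ell(x,y,z,r):
    q=proj("side",np.c_[x+r*np.cos(a),y+r*np.sin(a),0*a+z]);return q.min(0).round(1),q.max(0).round(1)
print("rim",ell(.568,.0715,.078,.03),"foot",ell(p[0],p[1],p[2]-.041,.0215),"tower",ell(.568,.0715,.056,.042))
E
```

```text
time: 5.52
tcp_pos: [0.5684, 0.0709, 0.1401]
eef_rot: [0.002, -0.101, 0.995, -0.001]
contact_force: [-0.8, -0.3, -1.8]
finger_gap: 0.0475
t 5.52 tcp [0.5684 0.0709 0.1401] jaw -168.4 tilt [ 0.003 -0.002 -1.   ] F [-0.8 -0.3 -1.8] gap 0.0475 q [ 0.41  0.37 -0.24  0.   -0.96 -0.21]
offset [0.0004 0.0008 0.0501] spin -0.004
0.1408284887232686 [[326.7 235.3]] [[329.4 253.9]]
0.0998284887232686 [[326.5 249.8]] [[329.7 255.8]]
rim (array([312.1, 247.2]), array([341.1, 268.2])) foot (array([316. , 242.4]), array([337. , 257.5])) tower (array([306.5, 250.4]), array([346.5, 279.8]))
```

View pics/c3.png

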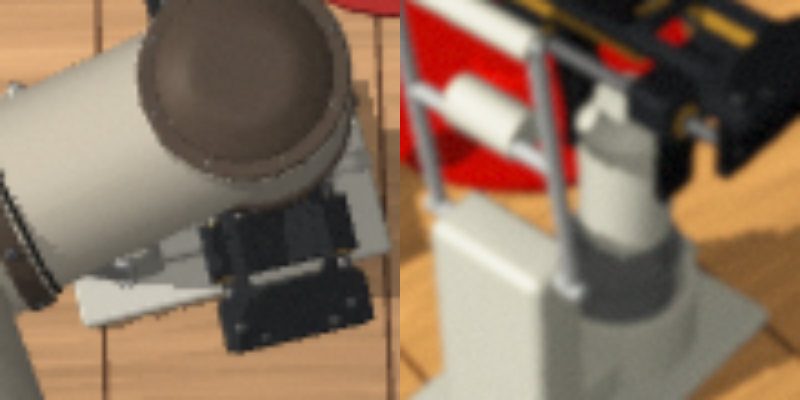

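Side view: cartridge axis at column ~326 and cup centre at ~327, so alignment is within about 2 mm. The rods are clear of the gripper. Lowering slowly and watching the force.

```bash
python3 -m creep '[{"offset":[0,0.0005,0.008],"spin":0,"fingers":0.04},{"offset":[0,0.0005,0.014],"spin":0,"fingers":0.04},{"offset":[0,0.0005,0.02],"spin":0,"fingers":0.04},{"offset":[0,0.0005,0.025],"spin":0,"fingers":0.04},{"offset":[0,0.0005,0.029],"spin":0,"fingers":0.04},{"offset":[0,0.0005,0.029],"spin":0,"fingers":0.04},{"offset":[0,0.0005,0.029],"spin":0,"fingers":0.04}]'
python3 aim.py 0.568 0.0715 0.09 191.9
```

```text
time: 6.2
tcp_pos: [0.5714, 0.0721, 0.1128]
eef_rot: [0.005, -0.102, 0.995, -0.001]
contact_force: [5.0, -0.8, -1.3]
finger_gap: 0.0476
t 6.2 tcp [0.5714 0.0721 0.1128] jaw -168.3 tilt [ 0.011 -0.    -1.   ] F [ 5.  -0.8 -1.3] gap 0.0476 q [ 0.41  0.4  -0.27  0.01 -0.89 -0.21]
offset [0.0037 0.0002 0.0228] spin -0.004
```

Contact pushes +x (5 N on the −x flare wall), so the cup centre lies further in +x. Shifting by about 4 mm.

```bash
python3 -m creep '[{"offset":[-0.002,-0.0005,-0.002],"spin":0,"fingers":0.04},{"offset":[-0.004,-0.001,-0.002],"spin":0,"fingers":0.04},{"offset":[-0.004,-0.001,-0.002],"spin":0,"fingers":0.04},{"offset":[-0.004,-0.001,0],"spin":0,"fingers":0.04},{"offset":[-0.004,-0.001,0],"spin":0,"fingers":0.04},{"offset":[-0.004,-0.001,0],"spin":0,"fingers":0.04}]'
python3 aim.py 0.575 0.0715 0.09 191.9
python3 -m creep '[{"offset":[0,0,0.001],"spin":0,"fingers":0.04},{"offset":[0,0,0.002],"spin":0,"fingers":0.04},{"offset":[0,0,0.003],"spin":0,"fingers":0.04},{"offset":[0,0,0.004],"spin":0,"fingers":0.04},{"offset":[0,0,0.004],"spin":0,"fingers":0.04}]'
```

```text
time: 6.7
tcp_pos: [0.5748, 0.0718, 0.1122]
eef_rot: [0.004, -0.102, 0.995, -0.001]
contact_force: [-0.1, 0.5, -2.1]
finger_gap: 0.0477
t 6.7 tcp [0.5748 0.0718 0.1122] jaw -168.3 tilt [ 0.009 -0.001 -1.   ] F [-0.1  0.5 -2.1] gap 0.0477 q [ 0.41  0.41 -0.26  0.01 -0.89 -0.21]
offset [ 0.0001 -0.0003  0.0222] spin -0.004
time: 7.12
tcp_pos: [0.575, 0.0716, 0.1083]
eef_rot: [0.005, -0.102, 0.995, -0.001]
contact_force: [0.1, -0.4, -1.0]
finger_gap: 0.0476
```

```bash
python3 -m creep '[{"offset":[0,0,0.001],"spin":0,"fingers":0.04},{"offset":[0,0,0.002],"spin":0,"fingers":0.04},{"offset":[0,0,0.003],"spin":0,"fingers":0.04},{"offset":[0,0,0.004],"spin":0,"fingers":0.04},{"offset":[0,0,0.005],"spin":0,"fingers":0.04},{"offset":[0,0,0.005],"spin":0,"fingers":0.04}]'
python3 -m creep '[{"offset":[0,0,0.001],"spin":0,"fingers":0.04},{"offset":[0,0,0.002],"spin":0,"fingers":0.04},{"offset":[0,0,0.003],"spin":0,"fingers":0.04},{"offset":[0,0,0.004],"spin":0,"fingers":0.04},{"offset":[0,0,0.004],"spin":0,"fingers":0.04}]'
```

```text
time: 7.62
tcp_pos: [0.5752, 0.0713, 0.1031]
eef_rot: [0.005, -0.102, 0.995, -0.001]
contact_force: [0.3, -3.2, -1.9]
finger_gap: 0.0476
time: 8.03
tcp_pos: [0.5751, 0.0711, 0.0989]
eef_rot: [0.004, -0.102, 0.995, -0.001]
contact_force: [1.2, -4.2, -1.1]
finger_gap: 0.0477
```

```bash
python3 -m creep '[{"offset":[0,-0.001,0],"spin":0,"fingers":0.04},{"offset":[0,-0.002,0],"spin":0,"fingers":0.04},{"offset":[0,-0.002,0.001],"spin":0,"fingers":0.04},{"offset":[0,-0.002,0.002],"spin":0,"fingers":0.04},{"offset":[0,-0.002,0.003],"spin":0,"fingers":0.04},{"offset":[0,-0.002,0.004],"spin":0,"fingers":0.04},{"offset":[0,-0.002,0.004],"spin":0,"fingers":0.04}]'
python3 -m creep '[{"offset":[0,0,0.001],"spin":0,"fingers":0.04},{"offset":[0,0,0.002],"spin":0,"fingers":0.04},{"offset":[0,0,0.002],"spin":0,"fingers":0.04}]'
```

```text
time: 8.62
tcp_pos: [0.5753, 0.0693, 0.0945]
eef_rot: [0.004, -0.102, 0.995, -0.001]
contact_force: [0.1, 0.1, -2.4]
finger_gap: 0.0477
time: 8.87
tcp_pos: [0.5753, 0.0694, 0.0922]
eef_rot: [0.004, -0.102, 0.995, -0.001]
contact_force: [0.4, -0.4, -2.1]
finger_gap: 0.0476
```

```bash
python3 -m creep '[{"offset":[0,0,0.0008],"spin":0,"fingers":0.04},{"offset":[0,0,0.0015],"spin":0,"fingers":0.04},{"offset":[0,0,0.0015],"spin":0,"fingers":0.04}]'
python3 -m creep '[{"offset":[0,0,0.0005],"spin":0,"fingers":0.04},{"offset":[0,0,0.0008],"spin":0,"fingers":0.04},{"offset":[0,0,0.0008],"spin":0,"fingers":0.04}]'
```

```text
time: 9.12
tcp_pos: [0.5753, 0.0694, 0.0906]
eef_rot: [0.004, -0.102, 0.995, -0.001]
contact_force: [-0.8, 0.7, -2.4]
finger_gap: 0.048
time: 9.37
tcp_pos: [0.5753, 0.0693, 0.09]
eef_rot: [0.004, -0.102, 0.995, -0.001]
contact_force: [-0.5, -0.0, -0.4]
finger_gap: 0.0473
```

Seated: height matches and the weight is off the gripper. Releasing, then rising straight up.

```bash
python3 -m creep '[{"offset":[0,0,0],"spin":0,"fingers":0.05},{"offset":[0,0,0],"spin":0,"fingers":0.055},{"offset":[0,0,0],"spin":0,"fingers":0.065},{"offset":[0,0,0],"spin":0,"fingers":0.08},{"offset":[0,0,0],"spin":0,"fingers":0.08},{"offset":[0,0,0],"spin":0,"fingers":0.08}]'
python3 -m creep '[{"offset":[0,0,-0.01],"spin":0,"fingers":0.08},{"offset":[0,0,-0.03],"spin":0,"fingers":0.08},{"offset":[0,0,-0.06],"spin":0,"fingers":0.08},{"offset":[0,0,-0.09],"spin":0,"fingers":0.08},{"offset":[0,0,-0.12],"spin":0,"fingers":0.08},{"offset":[0,0,-0.15],"spin":0,"fingers":0.08},{"offset":[0,0,-0.18],"spin":0,"fingers":0.08},{"offset":[0,0,-0.21],"spin":0,"fingers":0.08},{"offset":[0,0,-0.24],"spin":0,"fingers":0.08},{"offset":[0,0,-0.26],"spin":0,"fingers":0.08}]'
python3 - <<'E'
import cv2,numpy as np
from h import *
t=cams.capture("top");s=cams.capture("side")
cv2.imwrite("pics/top4.png",t);cv2.imwrite("pics/side4.png",s)
cv2.imwrite("pics/c4.png",np.hstack([cv2.resize(t[200:320,240:360],(400,400)),cv2.resize(s[175:295,250:370],(400,400),interpolation=cv2.INTER_CUBIC)]))
E
python3 aim.py 0.553 0.173 0.35 101.8
```

```text
time: 9.87
tcp_pos: [0.5755, 0.0694, 0.0901]
eef_rot: [0.004, -0.102, 0.995, -0.001]
contact_force: [0.5, 1.3, -0.7]
finger_gap: 0.0736
time: 10.7
tcp_pos: [0.5736, 0.0695, 0.3548]
eef_rot: [0.007, -0.102, 0.995, -0.001]
contact_force: [0.2, 0.5, -0.2]
finger_gap: 0.0801
t 10.8 tcp [0.5747 0.0697 0.356 ] jaw -168.3 tilt [ 0.019  0.001 -1.   ] F [-0.7  0.3  1. ] gap 0.0803 q [ 0.4   0.23  0.12  0.01 -1.44 -0.2 ]
offset [0.0004 0.1055 0.0056] spin 1.569
```

View pics/c4.png

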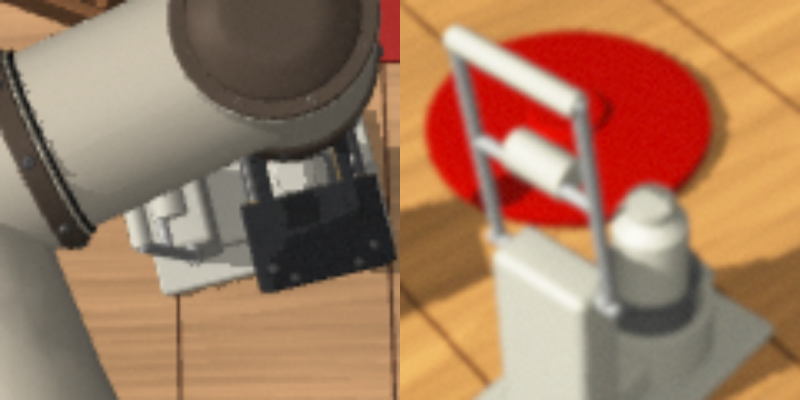

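The cartridge stands upright in the cup (side crop, 650,250) and the arm is still open. Rotating the jaws to the dispenser's x and going above the bar.

```bash
python3 -m creep '[{"offset":[0,0,-0.01],"spin":0.1,"fingers":0.07},{"offset":[0,0.01,-0.01],"spin":0.22,"fingers":0.07},{"offset":[0,0.02,-0.01],"spin":0.34,"fingers":0.07},{"offset":[0,0.03,-0.01],"spin":0.46,"fingers":0.07},{"offset":[0,0.045,-0.01],"spin":0.58,"fingers":0.07},{"offset":[0,0.06,-0.01],"spin":0.7,"fingers":0.07},{"offset":[0,0.075,-0.01],"spin":0.82,"fingers":0.07},{"offset":[0,0.09,-0.01],"spin":0.94,"fingers":0.07},{"offset":[0,0.1,-0.01],"spin":1.06,"fingers":0.07},{"offset":[0,0.105,-0.01],"spin":1.18,"fingers":0.07}]' 20
python3 -m creep '[{"offset":[0,0,0],"spin":0.12,"fingers":0.07},{"offset":[0,0,0],"spin":0.24,"fingers":0.07},{"offset":[0,0,0],"spin":0.36,"fingers":0.07},{"offset":[0,0,0],"spin":0.39,"fingers":0.07},{"offset":[0,0,0],"spin":0.39,"fingers":0.07},{"offset":[0,0,0],"spin":0.39,"fingers":0.07}]'
python3 aim.py 0.553 0.173 0.335 101.8
python3 - <<'E'
import cv2,numpy as np
from h import *
from bench import sensors
t=cams.capture("top");s=cams.capture("side")
cv2.imwrite("pics/c5.png",np.hstack([cv2.resize(t[190:310,230:350],(400,400)),cv2.resize(s[130:250,230:350],(400,400),interpolation=cv2.INTER_CUBIC)]))
p=sensors.get_obs()['tcp_pos'];print("tcp side px",proj("side",p).round(1),"bar?",proj("side",[.553,.173,.304]).round(1))
E
```

```text
time: 11.63
tcp_pos: [0.5524, 0.1736, 0.3651]
eef_rot: [0.007, 0.471, 0.882, 0.004]
contact_force: [-0.5, 0.1, 0.6]
finger_gap: 0.0701
time: 12.13
tcp_pos: [0.5521, 0.1735, 0.3649]
eef_rot: [0.006, 0.632, 0.775, 0.005]
contact_force: [-0.6, -0.1, 1.3]
finger_gap: 0.07
t 12.13 tcp [0.5521 0.1735 0.3649] jaw 101.5 tilt [ 0.017  0.    -1.   ] F [-0.6 -0.1  1.3] gap 0.07 q [ 0.59  0.23  0.14  0.01 -1.46 -1.96]
offset [-0.0006  0.0003  0.0299] spin -0.004
tcp side px [[282.6 164.5]] bar? [[284.6 194.9]]
```

View pics/c5.png

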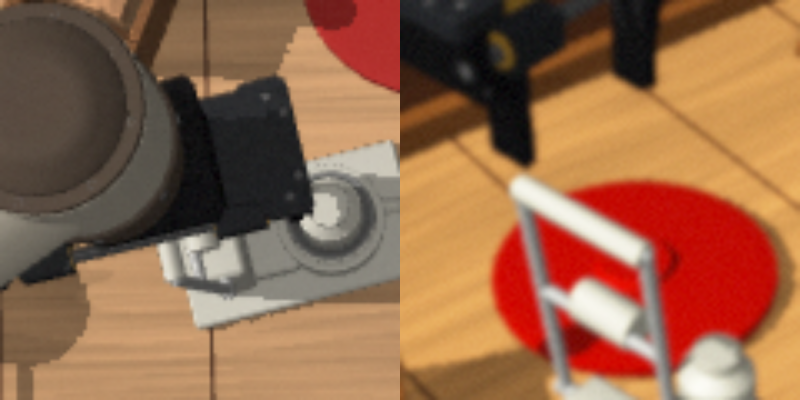

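Tips at side (264,179) and (300,155), bar middle at (285,196) against a predicted (284.6,194.9). The fingers straddle the bar, so I'm descending to pinch it.

```bash
python3 -m creep '[{"offset":[0,0,0.015],"spin":0,"fingers":0.07},{"offset":[0,0,0.03],"spin":0,"fingers":0.07},{"offset":[0,0,0.045],"spin":0,"fingers":0.07},{"offset":[0,0,0.058],"spin":0,"fingers":0.07},{"offset":[0,0,0.068],"spin":0,"fingers":0.07},{"offset":[0,0,0.076],"spin":0,"fingers":0.07},{"offset":[0,0,0.079],"spin":0,"fingers":0.07},{"offset":[0,0,0.079],"spin":0,"fingers":0.07}]'
python3 -m creep '[{"offset":[0,0,0],"spin":0,"fingers":0.05},{"offset":[0,0,0],"spin":0,"fingers":0.04},{"offset":[0,0,0],"spin":0,"fingers":0.03},{"offset":[0,0,0],"spin":0,"fingers":0.02},{"offset":[0,0,0],"spin":0,"fingers":0.01},{"offset":[0,0,0],"spin":0,"fingers":0.005},{"offset":[0,0,0],"spin":0,"fingers":0.005},{"offset":[0,0,0],"spin":0,"fingers":0.005}]' 20
python3 aim.py 0.553 0.173 0.285 101.8
```

```text
time: 12.9
tcp_pos: [0.5535, 0.1734, 0.2854]
eef_rot: [0.006, 0.632, 0.775, 0.005]
contact_force: [0.5, 0.1, -0.5]
finger_gap: 0.07
time: 13.57
tcp_pos: [0.5535, 0.1734, 0.2855]
eef_rot: [0.006, 0.632, 0.775, 0.005]
contact_force: [0.6, -0.6, -0.1]
finger_gap: 0.0246
t 13.57 tcp [0.5535 0.1734 0.2855] jaw 101.5 tilt [ 0.016 -0.    -1.   ] F [ 0.6 -0.6 -0.1] gap 0.0246 q [ 0.59  0.26 -0.02  0.01 -1.28 -1.96]
offset [-0.0003 -0.0005  0.0005] spin -0.005
```

```bash
python3 -m creep '[{"offset":[0,0,0],"spin":0,"fingers":0.005},{"offset":[0,0,0],"spin":0,"fingers":0.005},{"offset":[0,0,0],"spin":0,"fingers":0.005},{"offset":[0,0,0],"spin":0,"fingers":0.005},{"offset":[0,0,0],"spin":0,"fingers":0.005},{"offset":[0,0,0],"spin":0,"fingers":0.005}]' 20
python3 aim.py 0.553 0.173 0.285 101.8
```

```text
time: 14.07
tcp_pos: [0.5535, 0.1736, 0.2855]
eef_rot: [0.006, 0.632, 0.775, 0.005]
contact_force: [-1.3, 1.1, 0.1]
finger_gap: 0.0133
t 14.07 tcp [0.5535 0.1736 0.2855] jaw 101.5 tilt [ 0.016  0.    -1.   ] F [-1.3  1.1  0.1] gap 0.0133 q [ 0.59  0.26 -0.02  0.01 -1.28 -1.96]
offset [-0.0005 -0.0006  0.0005] spin -0.004
```

Pinched with the gap at 13.3 mm, and the force at about 1 N shows good centring. Now computing the arc offsets.

```bash
cat > arc.py <<'E'
# arc.py start end n : offsets (mm) from current pose for bar angles; anchor = pinch pose at a=1.7
import sys
from h import *
from bench import sensors
from scipy.spatial.transform import Rotation as R
P0=np.array([.5535,.1735,.2855]);yaw=np.radians(101.8);ex=np.array([np.cos(yaw),np.sin(yaw),0])
H=P0-ex*(-.16*np.cos(1.7))-np.array([0,0,.16*np.sin(1.7)])
o=sensors.get_obs();M=R.from_quat(np.array(o['eef_rot'])[[1,2,3,0]]).as_matrix();p=o['tcp_pos']
d=p-H;r=-d@ex;print("a now",round(np.arctan2(d[2],r),3),"rad err mm",round((np.hypot(d[2],r)-.16)*1e3,1),"F",o['contact_force'].round(1),"gap",round(o['finger_gap'],4),"t",round(o['time'],2))
s,e,n=float(sys.argv[1]),float(sys.argv[2]),int(sys.argv[3])
for a in np.linspace(s,e,n): print(round(a,3),((M.T@(H-ex*.16*np.cos(a)+[0,0,.16*np.sin(a)]-p))*1e3).round(1))
E
python3 arc.py 1.665 1.35 10
```

```text
a now 1.701 rad err mm 0.0 F [-1.3  1.1  0.1] gap 0.0133 t 14.07
1.665 [-5.7  0.1 -0.6]
1.63 [-11.3   0.1  -1. ]
1.595 [-16.9   0.1  -1.2]
1.56 [-22.5   0.1  -1.2]
1.525 [-28.1   0.2  -1.1]
1.49 [-33.6   0.2  -0.7]
1.455 [-39.2   0.2  -0.1]
1.42 [-44.8   0.2   0.6]
1.385 [-50.3   0.2   1.6]
1.35 [-55.8   0.2   2.7]
```

```bash
python3 -m creep '[{"offset":[-0.004,0,-0.0004],"spin":0,"fingers":0.005},{"offset":[-0.011,0,-0.001],"spin":0,"fingers":0.005},{"offset":[-0.017,0,-0.001],"spin":0,"fingers":0.005},{"offset":[-0.0225,0,-0.001],"spin":0,"fingers":0.005},{"offset":[-0.028,0,-0.001],"spin":0,"fingers":0.005},{"offset":[-0.0335,0,-0.0005],"spin":0,"fingers":0.005},{"offset":[-0.039,0,0],"spin":0,"fingers":0.005},{"offset":[-0.045,0,0.0005],"spin":0,"fingers":0.005},{"offset":[-0.05,0,0.0015],"spin":0,"fingers":0.005},{"offset":[-0.056,0,0.003],"spin":0,"fingers":0.005}]'
python3 arc.py 1.31 0.95 10
```

```text
time: 14.9
tcp_pos: [0.5654, 0.1185, 0.2828]
eef_rot: [0.007, 0.632, 0.775, 0.006]
contact_force: [2.3, 3.0, 1.9]
finger_gap: 0.0132
a now 1.346 rad err mm 0.0 F [2.3 3.  1.9] gap 0.0132 t 14.9
1.31 [-5.6 -0.4  1.4]
1.27 [-11.7  -0.4   3.2]
1.23 [-17.8  -0.4   5.2]
1.19 [-23.7  -0.4   7.5]
1.15 [-29.6  -0.5  10. ]
1.11 [-35.4  -0.5  12.8]
1.07 [-41.1  -0.5  15.7]
1.03 [-46.6  -0.5  18.9]
0.99 [-52.   -0.6  22.4]
0.95 [-57.3  -0.6  26. ]
```

```bash
python3 -m creep '[{"offset":[-0.0055,0,0.0015],"spin":0,"fingers":0.005},{"offset":[-0.0115,0,0.003],"spin":0,"fingers":0.005},{"offset":[-0.018,0,0.005],"spin":0,"fingers":0.005},{"offset":[-0.0235,0,0.0075],"spin":0,"fingers":0.005},{"offset":[-0.0295,0,0.01],"spin":0,"fingers":0.005},{"offset":[-0.0355,0,0.013],"spin":0,"fingers":0.005},{"offset":[-0.041,0,0.0155],"spin":0,"fingers":0.005},{"offset":[-0.0465,0,0.019],"spin":0,"fingers":0.005},{"offset":[-0.052,0,0.0225],"spin":0,"fingers":0.005},{"offset":[-0.0575,0,0.026],"spin":0,"fingers":0.005}]'
python3 arc.py 0.91 0.55 10
```

```text
time: 15.73
tcp_pos: [0.5774, 0.0617, 0.2565]
eef_rot: [0.007, 0.632, 0.775, 0.006]
contact_force: [1.6, 3.9, 1.4]
finger_gap: 0.0133
a now 0.945 rad err mm 0.0 F [1.6 3.9 1.4] gap 0.0133 t 15.73
0.91 [-4.4 -0.6  3.4]
0.87 [-9.4 -0.6  7.4]
0.83 [-14.2  -0.7  11.7]
0.79 [-18.8  -0.7  16.1]
0.75 [-23.3  -0.8  20.7]
0.71 [-27.5  -0.9  25.5]
0.67 [-31.6  -0.9  30.4]
0.63 [-35.4  -1.   35.5]
0.59 [-39.1  -1.1  40.8]
0.55 [-42.5  -1.2  46.2]
```

```bash
python3 -m creep '[{"offset":[-0.0045,0,0.0035],"spin":0,"fingers":0.005},{"offset":[-0.0095,0,0.0075],"spin":0,"fingers":0.005},{"offset":[-0.014,-0.0005,0.0115],"spin":0,"fingers":0.005},{"offset":[-0.019,-0.0005,0.016],"spin":0,"fingers":0.005},{"offset":[-0.0235,-0.0005,0.0205],"spin":0,"fingers":0.005},{"offset":[-0.0275,-0.001,0.0255],"spin":0,"fingers":0.005},{"offset":[-0.0315,-0.001,0.0305],"spin":0,"fingers":0.005},{"offset":[-0.0355,-0.001,0.0355],"spin":0,"fingers":0.005},{"offset":[-0.039,-0.001,0.041],"spin":0,"fingers":0.005},{"offset":[-0.0425,-0.001,0.046],"spin":0,"fingers":0.005}]'
python3 arc.py 0.52 0.22 10
```

```text
time: 16.57
tcp_pos: [0.5859, 0.0197, 0.2102]
eef_rot: [0.007, 0.632, 0.775, 0.006]
contact_force: [2.0, 5.2, 1.6]
finger_gap: 0.0135
a now 0.548 rad err mm 0.0 F [2.  5.2 1.6] gap 0.0135 t 16.57
0.52 [-2.2 -0.3  3.8]
0.487 [-4.8 -0.4  8.5]
0.453 [-7.2 -0.5 13.3]
0.42 [-9.5 -0.6 18.1]
0.387 [-11.5  -0.6  23. ]
0.353 [-13.4  -0.7  28. ]
0.32 [-15.2  -0.8  33. ]
0.287 [-16.8  -0.9  38.1]
0.253 [-18.2  -1.   43.3]
0.22 [-19.4  -1.1  48.5]
```

```bash
python3 -m creep '[{"offset":[-0.002,0,0.004],"spin":0,"fingers":0.005},{"offset":[-0.0045,-0.0005,0.0085],"spin":0,"fingers":0.005},{"offset":[-0.007,-0.0005,0.0135],"spin":0,"fingers":0.005},{"offset":[-0.009,-0.0005,0.018],"spin":0,"fingers":0.005},{"offset":[-0.011,-0.0005,0.023],"spin":0,"fingers":0.005},{"offset":[-0.013,-0.0005,0.028],"spin":0,"fingers":0.005},{"offset":[-0.015,-0.001,0.033],"spin":0,"fingers":0.005},{"offset":[-0.0165,-0.001,0.038],"spin":0,"fingers":0.005},{"offset":[-0.018,-0.001,0.0435],"spin":0,"fingers":0.005},{"offset":[-0.019,-0.001,0.0485],"spin":0,"fingers":0.005}]' 30
python3 arc.py 0.2 0.02 10
```

```text
time: 17.4
tcp_pos: [0.5895, 0.0011, 0.1615]
eef_rot: [0.006, 0.632, 0.775, 0.006]
contact_force: [1.2, 5.1, 3.8]
finger_gap: 0.0126
a now 0.219 rad err mm -0.7 F [1.2 5.1 3.8] gap 0.0126 t 17.4
0.2 [-1.3 -0.1  2.9]
0.18 [-1.9 -0.1  6. ]
0.16 [-2.5 -0.2  9.2]
0.14 [-2.9 -0.2 12.3]
0.12 [-3.3 -0.3 15.5]
0.1 [-3.7 -0.3 18.7]
0.08 [-4.  -0.4 21.9]
0.06 [-4.2 -0.5 25.1]
0.04 [-4.3 -0.5 28.3]
0.02 [-4.4 -0.6 31.5]
```

```bash
python3 -m creep '[{"offset":[-0.001,0,0.003],"spin":0,"fingers":0.005},{"offset":[-0.0015,0,0.006],"spin":0,"fingers":0.005},{"offset":[-0.002,0,0.009],"spin":0,"fingers":0.005},{"offset":[-0.0025,0,0.0125],"spin":0,"fingers":0.005},{"offset":[-0.003,0,0.0155],"spin":0,"fingers":0.005},{"offset":[-0.0035,0,0.0185],"spin":0,"fingers":0.005}]'
python3 arc.py 0.08 0.0 5
python3 -m creep '[{"offset":[0,0,0.003],"spin":0,"fingers":0.005},{"offset":[-0.0003,0,0.006],"spin":0,"fingers":0.005},{"offset":[-0.0005,0,0.009],"spin":0,"fingers":0.005},{"offset":[-0.0005,0,0.012],"spin":0,"fingers":0.005},{"offset":[-0.0005,0,0.012],"spin":0,"fingers":0.005}]'
python3 arc.py 0.02 -0.02 3
```

```text
time: 17.9
tcp_pos: [0.5901, -0.0016, 0.1436]
eef_rot: [0.006, 0.632, 0.775, 0.006]
contact_force: [-1.1, 8.7, 7.9]
finger_gap: 0.0132
a now 0.105 rad err mm -0.8 F [-1.1  8.7  7.9] gap 0.0132 t 17.9
0.08 [-1.2 -0.1  4. ]
0.06 [-1.4 -0.1  7.2]
0.04 [-1.6 -0.2 10.4]
0.02 [-1.7 -0.2 13.6]
0.0 [-1.7 -0.3 16.8]
time: 18.32
tcp_pos: [0.5902, -0.0023, 0.1322]
eef_rot: [0.006, 0.632, 0.775, 0.006]
contact_force: [0.5, 4.2, 6.7]
finger_gap: 0.0132
a now 0.034 rad err mm -1.0 F [0.5 4.2 6.7] gap 0.0132 t 18.32
0.02 [-1.  -0.   2.1]
0.0 [-1.  -0.1  5.3]
-0.02 [-1.  -0.1  8.5]
```

```bash
python3 -m creep '[{"offset":[0,0,0.0015],"spin":0,"fingers":0.005},{"offset":[0,0,0.003],"spin":0,"fingers":0.005},{"offset":[0,0,0.004],"spin":0,"fingers":0.005},{"offset":[0,0,0.005],"spin":0,"fingers":0.005},{"offset":[0,0,0.005],"spin":0,"fingers":0.005}]'
python3 arc.py 0.0 -0.02 2
```

```text
time: 18.73
tcp_pos: [0.5903, -0.0023, 0.1289]
eef_rot: [0.007, 0.631, 0.776, 0.006]
contact_force: [-0.7, 5.1, 10.6]
finger_gap: 0.0131
a now 0.013 rad err mm -1.0 F [-0.7  5.1 10.6] gap 0.0131 t 18.73
0.0 [-1.  -0.1  2.1]
-0.02 [-0.9 -0.1  5.3]
```

```bash
python3 -m creep '[{"offset":[0,0,0.003],"spin":0,"fingers":0.005},{"offset":[0,0,0.005],"spin":0,"fingers":0.005},{"offset":[0,0,0.006],"spin":0,"fingers":0.005},{"offset":[0,0,0.006],"spin":0,"fingers":0.005}]'
python3 arc.py 0.0 -0.02 2
python3 -m creep '[{"offset":[0,0,0.004],"spin":0,"fingers":0.005},{"offset":[0,0,0.007],"spin":0,"fingers":0.005},{"offset":[0,0,0.008],"spin":0,"fingers":0.005},{"offset":[0,0,0.008],"spin":0,"fingers":0.005}]'
python3 arc.py 0.0 -0.02 2
python3 - <<'E'
import cv2,numpy as np
from h import *
s=cams.capture("side");t=cams.capture("top")
cv2.imwrite("pics/c6.png",np.hstack([cv2.resize(t[200:320,260:380],(400,400)),cv2.resize(s[195:315,260:380],(400,400),interpolation=cv2.INTER_CUBIC)]))
E
```

```text
time: 19.07
tcp_pos: [0.5905, -0.0024, 0.1279]
eef_rot: [0.008, 0.63, 0.776, 0.006]
contact_force: [-8.4, 5.8, 24.2]
finger_gap: 0.013
a now 0.007 rad err mm -0.9 F [-8.4  5.8 24.2] gap 0.013 t 19.07
0.0 [-0.9 -0.2  1.1]
-0.02 [-0.8 -0.3  4.3]
time: 19.4
tcp_pos: [0.5907, -0.0024, 0.1271]
eef_rot: [0.009, 0.629, 0.777, 0.006]
contact_force: [-12.4, 7.6, 33.6]
finger_gap: 0.0129
a now 0.002 rad err mm -0.8 F [-12.4   7.6  33.6] gap 0.0129 t 19.4
0.0 [-0.8 -0.5  0.3]
-0.02 [-0.7 -0.6  3.5]
```

View pics/c6.png

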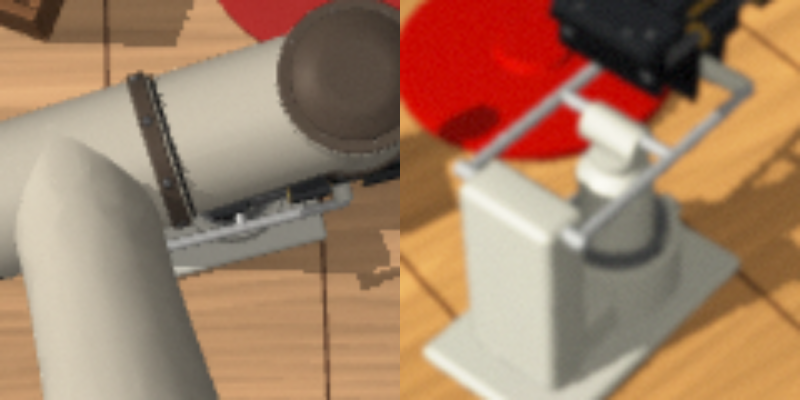

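The stop is hard (force rose to 34 N with no travel at a≈0), and the side view shows the cup sunk with the roller on the cap. The cradle is home, so I'm easing the arm back slowly, still pinched.

```bash
python3 -m creep '[{"offset":[0,0,0.004],"spin":0,"fingers":0.005},{"offset":[0,0,0.002],"spin":0,"fingers":0.005},{"offset":[0,0,0],"spin":0,"fingers":0.005},{"offset":[0,0,-0.002],"spin":0,"fingers":0.005},{"offset":[0,0,-0.004],"spin":0,"fingers":0.005},{"offset":[0,0,-0.007],"spin":0,"fingers":0.005},{"offset":[0,0,-0.01],"spin":0,"fingers":0.005},{"offset":[0,0,-0.013],"spin":0,"fingers":0.005}]'
python3 arc.py 0.1 0.325 10
```

```text
time: 20.17
tcp_pos: [0.5903, -0.0019, 0.1396]
eef_rot: [0.009, 0.629, 0.777, 0.007]
contact_force: [2.5, 7.5, 1.8]
finger_gap: 0.0137
a now 0.08 rad err mm -0.9 F [2.5 7.5 1.8] gap 0.0137 t 20.17
0.1 [-0.6 -0.1 -3.2]
0.125 [-0.2  0.  -7.2]
0.15 [  0.3   0.1 -11.1]
0.175 [  1.    0.2 -15.1]
0.2 [  1.7   0.3 -19. ]
0.225 [  2.5   0.4 -22.9]
0.25 [  3.4   0.5 -26.8]
0.275 [  4.4   0.6 -30.7]
0.3 [  5.5   0.6 -34.5]
0.325 [  6.7   0.7 -38.3]
```

```bash
python3 -m creep '[{"offset":[0,0,-0.003],"spin":0,"fingers":0.005},{"offset":[0.0005,0,-0.007],"spin":0,"fingers":0.005},{"offset":[0.001,0,-0.011],"spin":0,"fingers":0.005},{"offset":[0.002,0,-0.015],"spin":0,"fingers":0.005},{"offset":[0.0025,0.0005,-0.019],"spin":0,"fingers":0.005},{"offset":[0.0035,0.0005,-0.023],"spin":0,"fingers":0.005},{"offset":[0.0045,0.0005,-0.027],"spin":0,"fingers":0.005},{"offset":[0.0055,0.0005,-0.0305],"spin":0,"fingers":0.005},{"offset":[0.0065,0.0005,-0.0345],"spin":0,"fingers":0.005},{"offset":[0.0075,0.0005,-0.038],"spin":0,"fingers":0.005}]'
python3 arc.py 0.34 0.565 10
```

```text
time: 21.0
tcp_pos: [0.5884, 0.006, 0.1767]
eef_rot: [0.009, 0.629, 0.777, 0.007]
contact_force: [3.0, 6.7, -0.0]
finger_gap: 0.0132
a now 0.32 rad err mm -1.5 F [ 3.   6.7 -0. ] gap 0.0132 t 21.0
0.34 [-0.4  0.1 -3.4]
0.365 [ 0.9  0.2 -7.2]
0.39 [  2.4   0.3 -10.9]
0.415 [  3.9   0.4 -14.6]
0.44 [  5.6   0.5 -18.3]
0.465 [  7.3   0.6 -21.9]
0.49 [  9.1   0.6 -25.4]
0.515 [ 11.    0.7 -28.9]
0.54 [ 13.    0.8 -32.4]
0.565 [ 15.1   0.9 -35.8]
```

```bash
python3 -m creep '[{"offset":[0.001,0,-0.0035],"spin":0,"fingers":0.005},{"offset":[0.0025,0,-0.007],"spin":0,"fingers":0.005},{"offset":[0.004,0,-0.011],"spin":0,"fingers":0.005},{"offset":[0.0055,0.0005,-0.0145],"spin":0,"fingers":0.005},{"offset":[0.007,0.0005,-0.0185],"spin":0,"fingers":0.005},{"offset":[0.009,0.0005,-0.022],"spin":0,"fingers":0.005},{"offset":[0.0105,0.0005,-0.0255],"spin":0,"fingers":0.005},{"offset":[0.0125,0.0005,-0.029],"spin":0,"fingers":0.005},{"offset":[0.0145,0.001,-0.0325],"spin":0,"fingers":0.005},{"offset":[0.0165,0.001,-0.036],"spin":0,"fingers":0.005}]'
python3 arc.py 0.585 0.81 10
```

```text
time: 21.83
tcp_pos: [0.5845, 0.0231, 0.2109]
eef_rot: [0.008, 0.629, 0.777, 0.006]
contact_force: [3.2, 6.2, -2.5]
finger_gap: 0.0126
a now 0.564 rad err mm -2.7 F [ 3.2  6.2 -2.5] gap 0.0126 t 21.83
0.585 [-0.4  0.5 -4.3]
0.61 [ 1.8  0.5 -7.6]
0.635 [  4.1   0.6 -10.9]
0.66 [  6.5   0.7 -14.1]
0.685 [  9.    0.7 -17.2]
0.71 [ 11.6   0.8 -20.3]
0.735 [ 14.2   0.9 -23.3]
0.76 [ 16.9   0.9 -26.2]
0.785 [ 19.7   1.  -29.1]
0.81 [ 22.5   1.1 -31.9]
```

```bash
python3 -m creep '[{"offset":[0.001,0.0005,-0.003],"spin":0,"fingers":0.005},{"offset":[0.0025,0.0005,-0.0065],"spin":0,"fingers":0.005},{"offset":[0.005,0.0005,-0.01],"spin":0,"fingers":0.005},{"offset":[0.0075,0.0005,-0.013],"spin":0,"fingers":0.005},{"offset":[0.01,0.0005,-0.016],"spin":0,"fingers":0.005},{"offset":[0.0125,0.001,-0.019],"spin":0,"fingers":0.005},{"offset":[0.015,0.001,-0.022],"spin":0,"fingers":0.005},{"offset":[0.018,0.001,-0.025],"spin":0,"fingers":0.005},{"offset":[0.0205,0.001,-0.028],"spin":0,"fingers":0.005},{"offset":[0.0235,0.001,-0.0305],"spin":0,"fingers":0.005}]'
python3 arc.py 0.825 1.05 10
```

```text
time: 22.67
tcp_pos: [0.5791, 0.0462, 0.2393]
eef_rot: [0.006, 0.629, 0.777, 0.005]
contact_force: [3.4, 4.5, -1.8]
finger_gap: 0.0125
a now 0.8 rad err mm -3.3 F [ 3.4  4.5 -1.8] gap 0.0125 t 22.67
0.825 [ 0.6  1.  -5.1]
0.85 [ 3.6  1.1 -7.8]
0.875 [  6.6   1.1 -10.4]
0.9 [  9.7   1.2 -12.9]
0.925 [ 12.9   1.2 -15.4]
0.95 [ 16.1   1.3 -17.8]
0.975 [ 19.4   1.3 -20.1]
1.0 [ 22.7   1.4 -22.3]
1.025 [ 26.1   1.4 -24.4]
1.05 [ 29.5   1.4 -26.5]
```

```bash
python3 -m creep '[{"offset":[0.002,0.0005,-0.003],"spin":0,"fingers":0.005},{"offset":[0.005,0.001,-0.006],"spin":0,"fingers":0.005},{"offset":[0.008,0.001,-0.0085],"spin":0,"fingers":0.005},{"offset":[0.011,0.001,-0.011],"spin":0,"fingers":0.005},{"offset":[0.014,0.001,-0.0135],"spin":0,"fingers":0.005},{"offset":[0.0175,0.001,-0.016],"spin":0,"fingers":0.005},{"offset":[0.0205,0.001,-0.018],"spin":0,"fingers":0.005},{"offset":[0.024,0.0015,-0.0205],"spin":0,"fingers":0.005},{"offset":[0.027,0.0015,-0.0225],"spin":0,"fingers":0.005},{"offset":[0.0305,0.0015,-0.0245],"spin":0,"fingers":0.005}]'
python3 arc.py 1.065 1.29 10
```

```text
time: 23.5
tcp_pos: [0.5724, 0.0766, 0.2624]
eef_rot: [0.005, 0.629, 0.777, 0.003]
contact_force: [-0.9, 3.5, -8.5]
finger_gap: 0.0124
a now 1.048 rad err mm -3.5 F [-0.9  3.5 -8.5] gap 0.0124 t 23.5
1.065 [ 0.5  1.4 -4.4]
1.09 [ 4.   1.4 -6.3]
1.115 [ 7.6  1.4 -8.1]
1.14 [11.2  1.4 -9.8]
1.165 [ 14.9   1.5 -11.4]
1.19 [ 18.5   1.5 -13. ]
1.215 [ 22.3   1.5 -14.4]
1.24 [ 26.    1.6 -15.8]
1.265 [ 29.8   1.6 -17.1]
1.29 [ 33.7   1.6 -18.2]
```

```bash
python3 -m creep '[{"offset":[0.002,0.0005,-0.0005],"spin":0,"fingers":0.005},{"offset":[0.005,0.001,-0.002],"spin":0,"fingers":0.005},{"offset":[0.0085,0.001,-0.004],"spin":0,"fingers":0.005},{"offset":[0.012,0.001,-0.0055],"spin":0,"fingers":0.005},{"offset":[0.0155,0.001,-0.007],"spin":0,"fingers":0.005},{"offset":[0.019,0.001,-0.0085],"spin":0,"fingers":0.005},{"offset":[0.023,0.001,-0.01],"spin":0,"fingers":0.005},{"offset":[0.0265,0.0015,-0.0115],"spin":0,"fingers":0.005},{"offset":[0.0305,0.0015,-0.0125],"spin":0,"fingers":0.005},{"offset":[0.0345,0.0015,-0.0135],"spin":0,"fingers":0.005}]'
python3 arc.py 1.31 1.535 10
```

```text
time: 24.33
tcp_pos: [0.5657, 0.1101, 0.2767]
eef_rot: [0.005, 0.629, 0.777, 0.002]
contact_force: [-5.8, -1.0, 1.1]
finger_gap: 0.0126
a now 1.286 rad err mm -3.9 F [-5.8 -1.   1.1] gap 0.0126 t 24.33
1.31 [ 2.6  1.  -4.8]
1.335 [ 6.5  1.1 -5.8]
1.36 [10.4  1.1 -6.7]
1.385 [14.3  1.1 -7.5]
1.41 [18.3  1.1 -8.2]
1.435 [22.2  1.1 -8.8]
1.46 [26.2  1.2 -9.3]
1.485 [30.2  1.2 -9.7]
1.51 [ 34.2   1.2 -10. ]
1.535 [ 38.1   1.2 -10.2]
```

```bash
python3 -m creep '[{"offset":[0.0025,0,-0.001],"spin":0,"fingers":0.005},{"offset":[0.0065,0,-0.002],"spin":0,"fingers":0.005},{"offset":[0.0105,0,-0.003],"spin":0,"fingers":0.005},{"offset":[0.0145,0,-0.0035],"spin":0,"fingers":0.005},{"offset":[0.0185,0,-0.0045],"spin":0,"fingers":0.005},{"offset":[0.022,0,-0.005],"spin":0,"fingers":0.005},{"offset":[0.026,0,-0.0055],"spin":0,"fingers":0.005},{"offset":[0.03,0,-0.006],"spin":0,"fingers":0.005},{"offset":[0.034,0,-0.0065],"spin":0,"fingers":0.005},{"offset":[0.038,0,-0.0065],"spin":0,"fingers":0.005}]'
python3 arc.py 1.555 1.735 10
```

```text
time: 25.17
tcp_pos: [0.5578, 0.1476, 0.283]
eef_rot: [0.005, 0.629, 0.777, 0.002]
contact_force: [-2.1, -0.9, -5.0]
finger_gap: 0.0128
a now 1.535 rad err mm -3.8 F [-2.1 -0.9 -5. ] gap 0.0128 t 25.17
1.555 [ 3.   1.1 -3.8]
1.575 [ 6.2  1.1 -3.9]
1.595 [ 9.4  1.1 -3.8]
1.615 [12.6  1.1 -3.8]
1.635 [15.8  1.2 -3.6]
1.655 [19.   1.2 -3.4]
1.675 [22.2  1.2 -3.1]
1.695 [25.4  1.2 -2.7]
1.715 [28.6  1.2 -2.3]
1.735 [31.7  1.2 -1.9]
```

```bash
python3 -m creep '[{"offset":[0.003,0,0.0005],"spin":0,"fingers":0.005},{"offset":[0.006,0,0.0005],"spin":0,"fingers":0.005},{"offset":[0.009,0,0.0005],"spin":0,"fingers":0.005},{"offset":[0.012,0,0.0005],"spin":0,"fingers":0.005},{"offset":[0.015,0,0.001],"spin":0,"fingers":0.005},{"offset":[0.018,0,0.001],"spin":0,"fingers":0.005},{"offset":[0.021,0,0.001],"spin":0,"fingers":0.005},{"offset":[0.024,0,0.0015],"spin":0,"fingers":0.005},{"offset":[0.0265,0,0.0015],"spin":0,"fingers":0.005},{"offset":[0.0265,0,0.0015],"spin":0,"fingers":0.005}]'
python3 arc.py 1.7 1.71 2
```

```text
time: 26.0
tcp_pos: [0.5525, 0.1741, 0.2817]
eef_rot: [0.005, 0.629, 0.777, 0.002]
contact_force: [-4.3, -0.7, 1.6]
finger_gap: 0.0128
a now 1.708 rad err mm -3.7 F [-4.3 -0.7  1.6] gap 0.0128 t 26.0
1.7 [-0.8  0.9 -3.8]
1.71 [ 0.8  0.9 -3.6]
```

```bash
python3 -m creep '[{"offset":[0.001,0,0],"spin":0,"fingers":0.005},{"offset":[0.002,0,0],"spin":0,"fingers":0.005},{"offset":[0.003,0,0],"spin":0,"fingers":0.005},{"offset":[0.003,0,0],"spin":0,"fingers":0.005}]'
python3 arc.py 1.7 1.71 2
```

```text
time: 26.33
tcp_pos: [0.5524, 0.1743, 0.2817]
eef_rot: [0.007, 0.63, 0.777, 0.0]
contact_force: [-0.6, -8.5, 1.5]
finger_gap: 0.0124
a now 1.71 rad err mm -3.6 F [-0.6 -8.5  1.5] gap 0.0124 t 26.33
1.7 [-1.   1.  -3.8]
1.71 [ 0.5  1.  -3.6]
```

It's at the open stop (8.5 N, no travel). Relaxing the push, opening and rising clear.

```bash
python3 -m creep '[{"offset":[-0.0005,0,0],"spin":0,"fingers":0.01},{"offset":[-0.001,0,0],"spin":0,"fingers":0.016},{"offset":[-0.001,0,0],"spin":0,"fingers":0.025},{"offset":[-0.001,0,0],"spin":0,"fingers":0.04},{"offset":[-0.001,0,0],"spin":0,"fingers":0.06},{"offset":[-0.001,0,0],"spin":0,"fingers":0.06},{"offset":[-0.001,0,0],"spin":0,"fingers":0.06},{"offset":[-0.001,0,0],"spin":0,"fingers":0.06}]'
python3 -m creep '[{"offset":[0,0,-0.01],"spin":0,"fingers":0.06},{"offset":[0,0,-0.025],"spin":0,"fingers":0.06},{"offset":[0,0,-0.04],"spin":0,"fingers":0.06},{"offset":[0,0,-0.055],"spin":0,"fingers":0.06},{"offset":[0,0,-0.07],"spin":0,"fingers":0.06},{"offset":[0,0,-0.085],"spin":0,"fingers":0.06},{"offset":[0,0,-0.1],"spin":0,"fingers":0.06},{"offset":[0,0,-0.1],"spin":0,"fingers":0.06}]'
python3 -m creep '[{"offset":[0,-0.02,0],"spin":0,"fingers":0.06},{"offset":[0,-0.04,0],"spin":0,"fingers":0.06},{"offset":[0,-0.07,0],"spin":0,"fingers":0.06},{"offset":[0,-0.1,0],"spin":0,"fingers":0.06},{"offset":[0,-0.13,0],"spin":0,"fingers":0.06},{"offset":[0,-0.15,0],"spin":0,"fingers":0.06},{"offset":[0,-0.16,0],"spin":0,"fingers":0.06},{"offset":[0,-0.16,0],"spin":0,"fingers":0.06}]'
python3 - <<'E'
import cv2,numpy as np
from h import *
s=cams.capture("side");t=cams.capture("top")
cv2.imwrite("pics/c7.png",np.hstack([cv2.resize(t[130:430,180:480],(400,400)),cv2.resize(s[165:315,240:390],(400,400),interpolation=cv2.INTER_CUBIC)]))
E
```

```text
time: 27.0
tcp_pos: [0.5527, 0.1735, 0.2817]
eef_rot: [0.007, 0.63, 0.777, 0.001]
contact_force: [1.0, -0.5, -0.5]
finger_gap: 0.0482
time: 27.67
tcp_pos: [0.5528, 0.1745, 0.3861]
eef_rot: [0.009, 0.63, 0.777, 0.004]
contact_force: [0.2, -0.0, 1.3]
finger_gap: 0.0599
time: 28.33
tcp_pos: [0.3949, 0.1408, 0.3841]
eef_rot: [0.009, 0.629, 0.777, 0.005]
contact_force: [0.9, 0.2, 0.3]
finger_gap: 0.0598
```

View pics/c7.png

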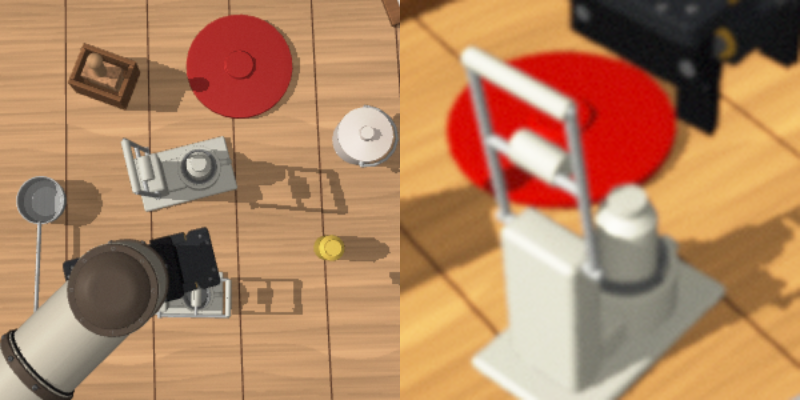

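The final view shows the arm open at its stop, the cartridge upright with its cap about 4 px lower in the side view than before the press (≈12 mm), the gripper clear and the bystanders in place. Handing in.

```bash
python3 -c "
from bench import job
print(job.close_job())"
```

```text
the job is handed in; nothing more can be done
None
```

The white cartridge is in the larger dispenser's cradle and pressed home, and I handed the job in at about 28 s of the 72 s allowed. `close_job` gives no verdict, so success is judged from my own checks.

- **Placing:** I lowered the cartridge upright and let go once its weight was off the gripper. On the way down it touched the cup flare sideways at about 5 N and the bore at about 4 N, because the camera fit for the cup was about 6 mm off. I corrected from the force readings.
- **Pressing:** I pinched the bar and swung the arm down to a hard stop at about 0 rad, with a vertical force of about 34 N (about 37 N in all) at the end. The roller drove the cartridge.
- **Easing back:** I brought the arm up at about 0.3 rad/s, pinched the whole way, until I felt the open stop at 8.5 N. Then I released it. The bar slipped about 4 mm in the pads but stayed held.

**Final picture:** The arm is at its open stop and the cartridge is upright. Its cap is about 4 px lower in the side view, which fits the 12 mm travel. The gripper is clear. The bystanders visible in the crop looked unmoved, but I judged that by eye only.

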